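Close the bead jars, each with its own lid

TASK

The beading session is over: pick out the four pale wooden lids with knobs from the things on the table and close the four stoneware bead jars, each with the lid made for it (the square lid on the square jar, the round ones by size), set down gently so that it sits flat and fully home. Leave the jars standing where they are, and do not shift or knock over the woven vase and the little stool among them.

Things in the scene. Friction and masses are not known exactly. Their poses are not given: they have to be found in the camera images.
- lid_large: large round lid of pale wood, plate 100 mm across, plug 76 mm across, about 85 g. Lies plug down: plug 8 mm high (5 mm narrower than its jar's mouth on each side), plate 8 mm thick, on it a central round knob 26 mm across, 30 mm high; 46 mm tall in all. Origin: centre of the plug's underside; z up.
- lid_medium: medium round lid of pale wood, plate 80 mm across, plug 56 mm across, about 55 g. Lies plug down: plug 8 mm high (5 mm narrower than its jar's mouth on each side), plate 8 mm thick, on it a central round knob 26 mm across, 30 mm high; 46 mm tall in all. Origin: centre of the plug's underside; z up.
- lid_small: small round lid of pale wood, plate 60 mm across, plug 36 mm across, about 35 g. Lies plug down: plug 8 mm high (5 mm narrower than its jar's mouth on each side), plate 8 mm thick, on it a central round knob 26 mm across, 30 mm high; 46 mm tall in all. Origin: centre of the plug's underside; z up.
- lid_square: square lid of pale wood, plate 80 x 80 mm, plug 56 x 56 mm, about 70 g. Lies plug down: plug 8 mm high (5 mm narrower than its jar's mouth on each side), plate 8 mm thick, on it a central square knob 26 x 26 mm, sides parallel to the plate's, 30 mm high; 46 mm tall in all. Origin: centre of the plug's underside; z up; x and y run along its sides.
- jar_large: large round jar of white stoneware with a brown foot, open at the top, beads in its lower half: 100 mm across outside, mouth 86 mm across, 70 mm high, about 750 g, standing loose on the table. Seated, its lid's plate lies on the rim, plug inside (lid's origin 62 mm above the jar's). Origin: centre of the underside; z up.
- jar_medium: medium round jar of white stoneware with a brown foot, open at the top, beads in its lower half: 80 mm across outside, mouth 66 mm across, 85 mm high, about 600 g, standing loose on the table. Seated, its lid's plate lies on the rim, plug inside (lid's origin 77 mm above the jar's). Origin: centre of the underside; z up.
- jar_small: small round jar of white stoneware with a brown foot, open at the top, beads in its lower half: 60 mm across outside, mouth 46 mm across, 60 mm high, about 350 g, standing loose on the table. Seated, its lid's plate lies on the rim, plug inside (lid's origin 52 mm above the jar's). Origin: centre of the underside; z up.
- jar_square: square jar of white stoneware with a brown foot, open at the top, beads in its lower half: 80 x 80 mm outside, mouth 66 x 66 mm, 75 mm high, about 650 g, standing loose on the table. Seated, its lid's plate lies on the rim, plug inside (lid's origin 67 mm above the jar's). Origin: centre of the underside; z up. x and y run along its sides.
- vase: small waisted vase woven of dark cane with pale uprights, 110 mm tall, 66 mm across at its widest, standing loose on the table among the jars and lids; not to be moved. Origin: centre of the underside.
- stool: toy-sized stool of pale cane, seat 60 x 60 mm, 57 mm tall, on four legs, standing loose among the jars and lids; not to be moved. Origin: centre of its footprint, on the table.
Mind the look-alikes: they are no part of the job. Leave any orange or pink look-alike of the lid_medium alone.

How it is judged (in metres and radians):
At the end, for the whole second after the job is handed in: Each of the four lids sits on its own jar: lid and jar axes within 10 mm, the plug in the mouth and the plate down on the rim (height of the lid within +3 and -4 mm of seated), lid and jar level within 0.06 rad, let go and at rest (under 20 mm/s) (horizontal distance between lid_large and jar_large below 0.01 m and z of lid_large in the frame of jar_large between 0.058 and 0.065 m and angle between each of lid_large, jar_large, lid_medium, jar_medium, lid_small, jar_small, lid_square, jar_square's own z axis and vertical below 0.06 rad and linear speed of each of lid_large, jar_large, lid_medium, jar_medium, lid_small, jar_small, lid_square, jar_square below 0.02 m/s and contact force between each of lid_large, lid_medium, lid_small, lid_square and the fingers below 0.1 N and horizontal distance between lid_medium and jar_medium below 0.01 m and z of lid_medium in the frame of jar_medium between 0.073 and 0.08 m and horizontal distance between lid_small and jar_small below 0.01 m and z of lid_small in the frame of jar_small between 0.048 and 0.055 m and horizontal distance between lid_square and jar_square below 0.01 m and z of lid_square in the frame of jar_square between 0.063 and 0.07 m); the robot touches nothing.
It fails at once if a jar is pushed more than 30 mm from where it stood, or tipped (distance of any of jar_large, jar_medium, jar_small, jar_square from where it was at the start of the episode above 0.03 m or angle between any of jar_large, jar_medium, jar_small, jar_square's own z axis and vertical above 0.3 rad).
It fails at once if a lid is dropped from a height (it falls free of the fingers at over 0.7 m/s, a fall of 25 mm), or a jar is struck hard (its contact forces, lid and table together, pass 150 N) ((linear speed of lid_large above 0.7 m/s and contact force between lid_large and the fingers below 0.1 N) or (linear speed of lid_medium above 0.7 m/s and contact force between lid_medium and the fingers below 0.1 N) or (linear speed of lid_small above 0.7 m/s and contact force between lid_small and the fingers below 0.1 N) or (linear speed of lid_square above 0.7 m/s and contact force between lid_square and the fingers below 0.1 N) or contact force between any of jar_large, jar_medium, jar_small, jar_square and anything else above 150 N).
It fails at once if the vase is pushed more than 30 mm from where it stood, or knocked over (distance of vase from where it was at the start of the episode above 0.03 m or angle between vase's own z axis and vertical above 0.4 rad).
It fails at once if the stool is pushed more than 30 mm from where it stood, or knocked over (distance of stool from where it was at the start of the episode above 0.03 m or angle between stool's own z axis and vertical above 0.4 rad).
It also fails if it takes over 104 s, if anything falls off the work surface, if the arm or the gripper's body presses on something with over 40 N, if the wrist force passes 120 N, or if a joint passes its speed limit or range.

ROBOT

A 6-joint arm with a two-finger parallel gripper is mounted at the origin on the work surface. World frame = base frame: x ahead of the robot, y to its left, z up, the work surface at z = 0. Lengths are in mm, angles in rad, forces in N, time in s.
With the tool pointing down it reaches from about 350 to 875 mm from the base axis. Payload 4.2 kg.
Tool frame: the origin (TCP) lies between the finger pads; the fingertips stand 25 mm ahead of it and the grasp point (between the pads) lies 6 mm ahead of it; z points along the fingers, y is the line along which they close (so a half turn about z gives the same grasp; the last joint's range is limited). The gripper opens to 85 mm and grips with 20 to 120 N. Pads are 22 mm wide; open, the fingers measure 114 mm over their backs; the gripper's body (76 mm by 85 mm) begins 54 mm behind the grasp point. The pads swing forward as they close: fully open they stand 13 mm farther back than shut.
Start: joints at [-1.089, 0.385, 0.008, 0, -1.194, -0.259], TCP at [138.119, -609.527, 256.312] pointing down, gripper open.
Joint ranges: [-3.14, 3.14], [-1.21, 2.06], [-1.07, 1.41], [-3.16, 2.05], [-2.99, -0.16], [-3.1, 3.1]. Speed limits (rad/s): [2.79, 2.79, 3.14, 3.14, 3.14, 3.14].

INTERFACE

Orientations are given as a unit quaternion [x, y, z, w].
In Python, from bench import read_state, imaging, workorder, nets gives the robot as it stands.
- The arm moves only by the tool apply_moves, never from a script. Its argument "rows" is a list of rows, each an object with "hand": the opening, from -1 (shut) to 1 (fully open); "delta_pos": the shift along the tool's x, y, z in mm, a list of three; "yaw": the turn about the tool's z in rad. A call has 1 to 12 rows; each row is the pose to reach, as a shift and turn from the pose commanded when the call began, along the tool's axes at that moment; what a row does not reach only later rows make up. A row lasts 1/12 s, in which the tool goes at most 41.7 mm and 7.16 degrees, less where a joint would pass 70% of its speed; a pose out of reach is approached as far as the arm can. A call with a gripper value outside its range is refused whole. The fingers move at their own pace and stop on an object; the grip force is fixed at half the most. Time passes only in rows, so rows that repeat a pose let the fingers close. It gives the time, the measured TCP pose, the force, the opening and the grip force at its end, in the units of the state.
- read_state(): the state, without advancing time (a new reading comes with each control period).
- imaging.get_image(name): name is "scene" or "top" or "wrist"; returns a dict with "pixels" (384x512x3 uint8, red, green, blue), "fx", "fy", "cx", "cy" (pixels), "dist" ([k1, k2, p1, p2, k3] as OpenCV has them; the pictures are not rectified), "xyz" and "rotation" of the camera in the world. Camera axes: x right, y down, z forward; pixel columns grow to the right and rows downward; lengths in mm; the calibration is good to about 2 mm. A picture is of the moment at which its call begins. There is no depth.
- workorder.job_done(): hands the job in; it is judged then, once.
Trained networks look in the newest picture that a camera, given by its name, has taken for a name from the list of things; names that differ only in an ending like _2 or _b are one class to them, and where a whole thing is asked for, a point or a joint stands for the part that bears it (a point fixed in the world has none). Each returns a list of dicts, best first, with "score" (0 to 1); they miss things now and then, are a little off and sometimes report something else, mostly with a low value. They report only what shows in the picture. A call takes as long as a camera call. They do not tell look-alikes from the thing itself.
- nets.find_in(camera, query): "location" ([row, column] in pixels, amid what is visible of it).
- nets.pinpoint(camera, query): "location" ([row, column] in pixels: a listed point, or the origin of a listed thing).
The state is a dict: "clock": time; "joints": joint angles; "joint_vel": joint speeds; "joint_efforts": joint torques, N m; "position": TCP position; "ee_rot": TCP orientation; "contact_force": force on the tool from outside, world axes, zero at the start; "wrist_torque": the same for the moment, N m; "gripper_width": finger opening in mm; "grasp_force": force on a finger pad.
Only numpy, scipy, OpenCV 4.12 (cv2) and the standard library are available. Lean on these libraries where they do the work, as an engineer would, in place of code of your own. Each camera call takes 0.05 s, during which the arm holds its last target. There are 200 camera calls.

## Working session

There is one attempt and no reset: what is moved stays moved. The work goes in short steps, Python scripts to look and compute and a tool call to move; the robot and the scene stay as the last step left them, time stands still between calls to the robot, and variables do not carry over. Pictures are saved under pics/ and viewed, at most 14 in all, crops included, and the job is handed in when it is done.

Besides the shell and the picture viewer there is one more tool, called after "Emit:" as name(argument=value, ...), one argument or row to a line, values as JSON. apply_moves: Moves the arm, as the interface text tells. Its arguments: {"type":"object","properties":{"rows":{"type":"array"}},"required":["rows"]}

```bash
mkdir -p pics; ls; cat > h.py <<'E'
import numpy as np, cv2
from bench import read_state, imaging, workorder, nets
def cam(n):
    im=imaging.get_image(n); return im
def ray(im,rc):
    K=np.array([[im['fx'],0,im['cx']],[0,im['fy'],im['cy']],[0,0,1.]])
    p=cv2.undistortPoints(np.array([[[rc[1],rc[0]]]],float),K,np.array(im['dist'],float))[0,0]
    return np.array(im['rotation']).reshape(3,3)@np.array([p[0],p[1],1.])
def at(im,rc,z):
    d=ray(im,rc);c=np.array(im['xyz'],float); return c+d*(z-c[2])/d[2]
def proj(im,P):
    R=np.array(im['rotation']).reshape(3,3);c=np.array(im['xyz'],float)
    K=np.array([[im['fx'],0,im['cx']],[0,im['fy'],im['cy']],[0,0,1.]])
    rv=cv2.Rodrigues(R.T)[0]
    return cv2.projectPoints(np.atleast_2d(np.array(P,float)),rv,-R.T@c,K,np.array(im['dist'],float))[0][:,0]
def save(im,name,s=1.5):
    cv2.imwrite('pics/'+name,cv2.resize(im['pixels'][:,:,::-1],None,fx=s,fy=s,interpolation=cv2.INTER_CUBIC))
E
python3 - <<'E'
from h import *
for n in('top','scene'):
    im=cam(n); save(im,n+'0.png'); print(n,im['fx'],im['xyz'],np.round(im['rotation'],3).tolist(),im['dist'])
    for q in ['lid_large','lid_medium','lid_small','lid_square','jar_large','jar_medium','jar_small','jar_square','vase','stool']:
        print(q,[(np.round(d['location']).tolist(),round(d['score'],2),np.round(at(im,d['location'],0)[:2]).tolist()) for d in nets.pinpoint(n,q)[:4]])
s=read_state();print(s)
E
```

```text
pics
top 459.77173639485113 [ 278.61080661   -7.42688217 1525.44588364] [0.707, -0.703, 0.05, -0.058] [0.03976181 0.         0.         0.         0.        ]Traceback (most recent call last):
  File "<stdin>", line 5, in <module>
  File "h.py", line 10, in at
    d=ray(im,rc);c=np.array(im['xyz'],float); return c+d*(z-c[2])/d[2]
  File "h.py", line 8, in ray
    return np.array(im['rotation']).reshape(3,3)@np.array([p[0],p[1],1.])
           ~~~~~~~~~~~~~~~~~~~~~~~~~~~~~~~~^^^^^
ValueError: cannot reshape array of size 4 into shape (3,3)
```

Rotation is a quaternion.

```bash
sed -i "s/np.array(im\['rotation'\]).reshape(3,3)/Rot.from_quat(im['rotation']).as_matrix()/; 1a from scipy.spatial.transform import Rotation as Rot" h.py
python3 - <<'E'
from h import *
for n in('top','scene'):
    im=cam(n); save(im,n+'0.png'); print(n,im['fx'],im['xyz'],np.round(im['rotation'],3).tolist())
    for q in ['lid_large','lid_medium','lid_small','lid_square','jar_large','jar_medium','jar_small','jar_square','vase','stool']:
        print(q,[(np.round(d['location']).tolist(),round(d['score'],2),np.round(at(im,d['location'],0)[:2]).tolist()) for d in nets.pinpoint(n,q)[:4]])
s=read_state();print(s)
E
```

```text
top 459.77173639485113 [ 278.61080661   -7.42688217 1525.44588364] [0.707, -0.703, 0.05, -0.058]
lid_large [([226.0, 348.0], 0.58, [377.0, -262.0])]
lid_medium [([232.0, 257.0], 0.82, [356.0, 36.0]), ([242.0, 303.0], 0.79, [324.0, -115.0]), ([200.0, 299.0], 0.64, [463.0, -100.0])]
lid_small [([140.0, 234.0], 0.63, [667.0, 117.0])]
lid_square [([196.0, 239.0], 0.74, [478.0, 97.0]), ([142.0, 302.0], 0.39, [662.0, -114.0])]
jar_large [([192.0, 403.0], 0.61, [493.0, -446.0])]
jar_medium [([144.0, 304.0], 0.56, [655.0, -119.0]), ([192.0, 403.0], 0.23, [491.0, -448.0])]
jar_small [([198.0, 236.0], 0.39, [469.0, 107.0])]
jar_square [([183.0, 136.0], 0.77, [518.0, 447.0])]
vase [([157.0, 354.0], 0.58, [610.0, -289.0])]
stool [([225.0, 182.0], 0.79, [380.0, 285.0])]
scene 434.444915244609 [ 898.55269174  616.82251988 1238.57040014] [0.265, 0.924, -0.262, -0.082]
lid_large [([136.0, 244.0], 0.65, [384.0, -263.0])]
lid_medium [([174.0, 250.0], 0.71, [452.0, -109.0]), ([192.0, 297.0], 0.69, [356.0, 41.0]), ([158.0, 278.0], 0.61, [331.0, -114.0])]
lid_small [([254.0, 230.0], 0.53, [663.0, 113.0])
[... 458 characters left out ...]
s': array([-1.08943741e+00,  3.84721199e-01,  7.91053974e-03, -2.24908622e-05,
       -1.19402060e+00, -2.58612731e-01]), 'joint_vel': array([ 0.0008791 , -0.00168681,  0.00037534,  0.00029625,  0.00105631,
       -0.0001041 ]), 'joint_efforts': array([ 6.59608816e-06, -3.92093253e+01,  1.88612044e+01,  4.19058993e+00,
       -4.11825467e-04,  2.06884451e-06]), 'position': array([ 138.10064831, -609.52869356,  256.30005975]), 'ee_rot': array([-1.11138881e-01,  9.93804885e-01,  2.00651775e-05,  3.43326442e-06]), 'contact_force': array([-0.14215368, -0.27968615,  0.05238149]), 'wrist_torque': array([ 0.0055291 , -0.05074319,  0.0036951 ]), 'grasp_force': 0.0, 'gripper_width': 85.4092785965918}
```

View pics/top0.png

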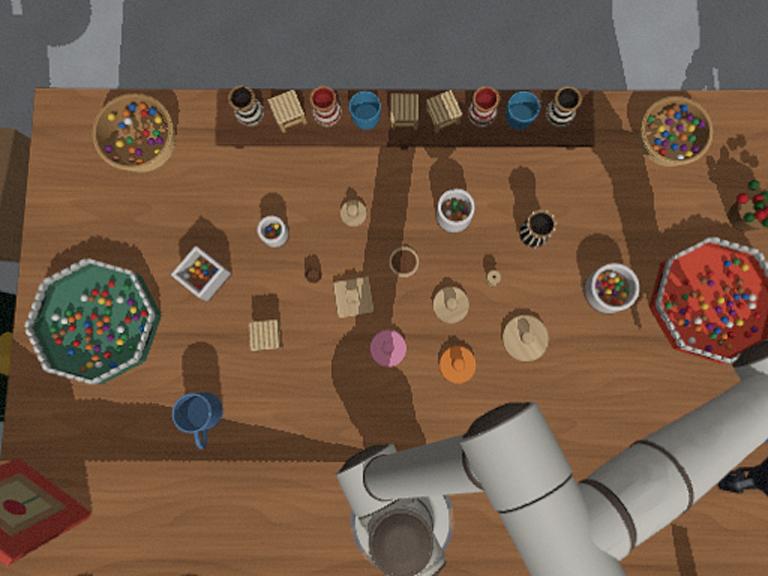

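View pics/scene0.png

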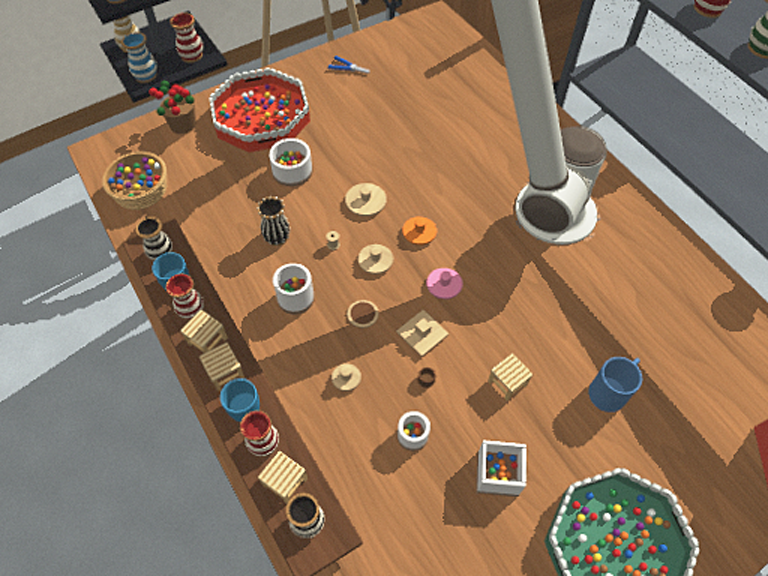

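The top view shows these items (768-px picture):

| Item | Pixel (x, y) |
|---|---|
| jar_large | (612,288) |
| jar_medium | (456,210) |
| jar_small | (272,231) |
| jar_square | (201,273) |
| lid_large | (525,337) |
| lid_medium | (451,303) |
| lid_small | (352,211) |
| lid_square | (352,297) |
| vase | (537,228) |
| stool | (264,334) |

The pink and orange look-alikes are at (388,348) and (457,364). The scene view agrees with this. Next I'll refine the positions by silhouette fit.

```bash
cat > fit.py <<'E'
from h import *
from scipy.optimize import minimize
def ring(r,z,sq):
    a=np.linspace(0,2*np.pi,60,endpoint=False)
    if sq: b=np.array([[-r,-r],[r,-r],[r,r],[-r,r]],float)
    else: b=np.c_[r*np.cos(a),r*np.sin(a)]
    return np.c_[b,np.full(len(b),z)]
DEF={}
for k,r,h in (('large',50,70),('medium',40,85),('small',30,60),('square',40,75)):
    sq=k=='square'
    DEF['lid_'+k]=(sq,[[(r,8),(r,16)],[(13,16),(13,46)]]); DEF['jar_'+k]=(sq,[[(r,12),(r,h)]])
S=8
def sil(im,name,p,c0,W=44,dz=0):
    sq,parts=DEF[name]; m=np.zeros((2*W*S,2*W*S),np.uint8)
    R=np.array([[np.cos(p[2]),-np.sin(p[2])],[np.sin(p[2]),np.cos(p[2])]])
    for pt in parts:
        P=np.vstack([ring(r,z+dz,sq) for r,z in pt]); P[:,:2]=P[:,:2]@R.T+p[:2]
        q=(proj(im,P)-c0+W+.5)*S
        cv2.fillConvexPoly(m,cv2.convexHull(q.astype(np.float32)).astype(int),255)
    return cv2.resize(m,(2*W,2*W),interpolation=cv2.INTER_AREA)/255.
def mask(im,name,c0,p0,W=44):
    x,y=int(c0[0])-W,int(c0[1])-W
    pix=np.ascontiguousarray(cv2.copyMakeBorder(im['pixels'],W,W,W,W,cv2.BORDER_REPLICATE)[y+W:y+3*W,x+W:x+3*W][:,:,::-1])
    hsv=cv2.cvtColor(pix,cv2.COLOR_BGR2HSV).astype(int); H,Sa,V=hsv[...,0],hsv[...,1],hsv[...,2]
    s0=sil(im,name,p0,np.array([int(c0[0]),int(c0[1])],float),W)
    reg=cv2.dilate(s0,np.ones((15,15)))>0
    if name[:3]=='jar': m=(Sa<60)&(V>100)&reg
    else: m=(((Sa<130)&(V>120))|((Sa<118)&(V>95)))&reg
    m=m.astype(np.uint8)
    n,l,st,_=cv2.connectedComponentsWithStats(m); 
    m=(l==1+np.argmax(st[1:,4])).astype(np.uint8)
    c,_=cv2.findContours(m,cv2.RETR_EXTERNAL,cv2.CHAIN_APPROX_NONE); m[:]=0
    if name[:3]=='jar': c=[cv2.convexHull(np.vstack(c))]
    cv2.drawContours(m,c,-1,1,-1)
    return m.astype(float),pix
def fit(im,name,p0,W=44):
    c0=np.floor(proj(im,[p0[0],p0[1],30])[0]); p0=np.array(p0,float)
    m,pix=mask(im,name,c0,p0,W)
    sq=DEF[name][0]
    f=lambda p:np.abs(sil(im,name,p if sq else [p[0],p[1],0],c0,W)-m).sum()
    n=3 if sq else 2
    x0=p0[:n]; st=np.array([12,12,.3])[:n]
    sim=np.vstack([x0]+[x0+st*np.eye(n)[i] for i in range(n)])
    best=min((minimize(f,x0,method='Nelder-Mead',options=dict(initial_simplex=np.vstack([x0]+[x0+s*st*np.eye(n)[i] for i in range(n)]),xatol=.05,fatol=.05)) for s in(1,-1)),key=lambda r:r.fun)
    return best.x,best.fun,m.sum(),pix,m,sil(im,name,best.x if sq else [*best.x,0],c0,W)
E
cat > run.py <<'E'
from fit import *
G=dict(lid_large=(380,-262,0),lid_medium=(455,-105,0),lid_small=(665,115,0),lid_square=(470,100,0.1),
 jar_large=(491,-450,0),jar_medium=(653,-118,0),jar_small=(611,279,0),jar_square=(518,444,.7))
tiles=[]
for n in('top','scene'):
    im=cam(n); row=[]
    for k,p in G.items():
        x,e,a,pix,m,s=fit(im,k,p); print(n,k,np.round(x,2),round(e,1),a)
        v=pix.copy(); v[...,2]=np.where(cv2.Canny((m*255).astype(np.uint8),50,100)>0,255,v[...,2]); v[...,1]=np.where(cv2.Canny((s*255).astype(np.uint8),50,100)>0,255,v[...,1])
        row.append(cv2.resize(v,None,fx=2.2,fy=2.2,interpolation=cv2.INTER_NEAREST))
    tiles+= [np.hstack(row[:4]),np.hstack(row[4:])]
t=np.vstack(tiles); cv2.imwrite('pics/fit.png',cv2.resize(t,None,fx=min(1,600/t.shape[0]),fy=min(1,600/t.shape[0])))
E
python3 run.py
```

```text
top lid_large [ 380.42 -267.47] 29.8 777.0
top lid_medium [ 452.51 -105.18] 24.8 486.0
top lid_small [659.24 113.02] 18.4 265.0
top lid_square [4.6905e+02 1.1072e+02 1.7000e-01] 25.9 594.0
top jar_large [ 486.05 -450.52] 65.9 927.0
top jar_medium [ 656.16 -112.84] 22.6 601.0
top jar_small [610.77 289.4 ] 20.2 345.0
top jar_square [514.44 439.85   0.91] 42.1 828.0
scene lid_large [ 380.36 -270.  ] 25.7 500.0
scene lid_medium [ 452.24 -107.15] 24.0 389.0
scene lid_small [658.92 111.44] 19.2 306.0
scene lid_square [4.6795e+02 1.0791e+02 1.7000e-01] 94.7 673.0
scene jar_large [ 486.57 -453.31] 26.8 726.0
scene jar_medium [ 656.19 -113.91] 29.4 721.0
scene jar_small [609.99 286.49] 21.0 458.0
scene jar_square [513.42 438.     0.89] 34.5 1115.0
```

View pics/fit.png

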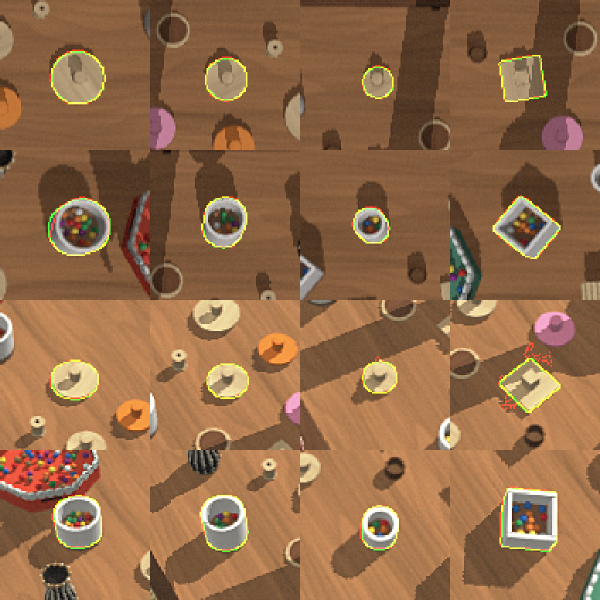

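Both cameras agree to about 2 mm for all eight. I'll use the averages and check with the wrist camera above the first lid.

```bash
cat > d.py <<'E'
import sys
from h import *
# usage: d.py x y z ... : deltas of successive targets, in the current tool frame
s=read_state(); R=Rot.from_quat(s['ee_rot']); p=np.array(s['position'])
a=np.array(sys.argv[1:],float).reshape(-1,3)
for t in a: print(t, np.round(R.inv().apply(t-p),1))
y=R.as_matrix()[:,1]; print('t',round(s['clock'],2),'pos',np.round(p,1),'yaw_y',round(np.arctan2(y[1],y[0])-np.pi/2,3),'j',np.round(s['joints'],2),'F',np.round(s['contact_force'],1),'w',round(s['gripper_width'],1),'g',round(s['grasp_force'],1))
E
python3 d.py 380.4 -268.7 150
```

```text
[ 380.4 -268.7  150. ] [-311.6  278.9  106.3]
t 1.3 pos [ 138.1 -609.5  256.3] yaw_y 0.223 j [-1.09  0.38  0.01  0.   -1.19 -0.26] F [ 0.4 -0.5 -0.6] w 85.5 g 0.0
```

Emit:
apply_moves(
  rows=[
    {"hand": 0.2,"delta_pos": [-10,9,0],"yaw": 0},
    {"hand": 0.2,"delta_pos": [-35,31,10],"yaw": 0},
    {"hand": 0.2,"delta_pos": [-62,55,20],"yaw": 0},
    {"hand": 0.2,"delta_pos": [-90,80,30],"yaw": 0},
    {"hand": 0.2,"delta_pos": [-118,105,40],"yaw": 0},
    {"hand": 0.2,"delta_pos": [-146,130,50],"yaw": 0},
    {"hand": 0.2,"delta_pos": [-174,155,60],"yaw": 0},
    {"hand": 0.2,"delta_pos": [-202,180,70],"yaw": 0},
    {"hand": 0.2,"delta_pos": [-230,205,80],"yaw": 0},
    {"hand": 0.2,"delta_pos": [-258,230,90],"yaw": 0},
    {"hand": 0.2,"delta_pos": [-286,255,98],"yaw": 0},
    {"hand": 0.2,"delta_pos": [-304,272,104],"yaw": 0},
  ],
)

```text
clock: 2.3
position: [375.6, -274.3, 152.1]
ee_rot: [-0.112, 0.994, 0.0, 0.0]
contact_force: [0.6, -0.3, 0.0]
gripper_width: 51.0
grasp_force: 0.0
```

Emit:
apply_moves(
  rows=[
    {"hand": 0.2,"delta_pos": [-8,7,2],"yaw": 0},
    {"hand": 0.2,"delta_pos": [-8,7,2],"yaw": 0},
    {"hand": 0.2,"delta_pos": [-8,7,2],"yaw": 0},
  ],
)

```text
clock: 2.55
position: [380.9, -268.2, 150.6]
ee_rot: [-0.112, 0.994, -0.0, 0.0]
contact_force: [0.2, -0.4, -0.6]
gripper_width: 51.4
grasp_force: 0.0
```

```bash
python3 d.py 380.4 -268.7 45; python3 - <<'E'
from fit import *
im=cam('wrist'); save(im,'w1.png',1.2)
print(im['xyz'],im['fx'],proj(im,[[380.4,-268.7,46],[380.4,-268.7,16]]))
E
```

```text
[ 380.4 -268.7   45. ] [  0.6  -0.4 105.6]
t 2.55 pos [ 380.9 -268.2  150.6] yaw_y 0.224 j [-0.26  0.23 -0.52  0.   -0.82 -1.08] F [ 0.2 -0.4 -0.6] w 51.4 g 0.0
[ 305.71265462 -287.19830565  268.2696308 ] 272.6377031463112 [[260.89107687 200.23554983]
 [260.70411557 190.08873179]]
```

View pics/w1.png

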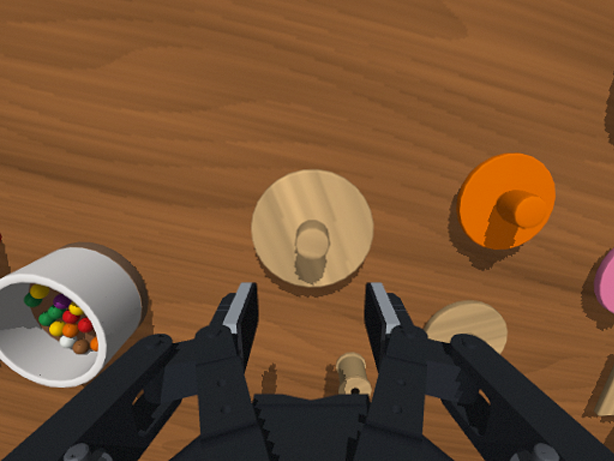

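The wrist view puts the knob top at (314,239) in the picture, which is (261.7,199) at camera scale. The prediction was (260.9,200.2), so the error is under 1 mm. Grasping now.

Emit:
apply_moves(
  rows=[
    {"hand": 0.2,"delta_pos": [0,0,10],"yaw": 0},
    {"hand": 0.2,"delta_pos": [0,0,30],"yaw": 0},
    {"hand": 0.2,"delta_pos": [0,0,50],"yaw": 0},
    {"hand": 0.2,"delta_pos": [0,0,70],"yaw": 0},
    {"hand": 0.2,"delta_pos": [0,0,85],"yaw": 0},
    {"hand": 0.2,"delta_pos": [0,0,95],"yaw": 0},
    {"hand": 0.2,"delta_pos": [0,0,102],"yaw": 0},
    {"hand": 0.2,"delta_pos": [0,0,105],"yaw": 0},
    {"hand": 0.2,"delta_pos": [0,0,105],"yaw": 0},
  ],
)

```text
clock: 3.35
position: [380.3, -269.1, 45.1]
ee_rot: [-0.11, 0.994, 0.0, -0.0]
contact_force: [0.7, 0.6, 1.3]
gripper_width: 51.0
grasp_force: 0.0
```

Emit:
apply_moves(
  rows=[
    {"hand": 0,"delta_pos": [0,0,0],"yaw": 0},
    {"hand": -0.2,"delta_pos": [0,0,0],"yaw": 0},
    {"hand": -0.4,"delta_pos": [0,0,0],"yaw": 0},
    {"hand": -0.6,"delta_pos": [0,0,0],"yaw": 0},
    {"hand": -1,"delta_pos": [0,0,0],"yaw": 0},
    {"hand": -1,"delta_pos": [0,0,0],"yaw": 0},
    {"hand": -1,"delta_pos": [0,0,0],"yaw": 0},
  ],
)

```text
clock: 3.93
position: [381.2, -268.6, 46.3]
ee_rot: [-0.111, 0.994, -0.0, 0.001]
contact_force: [-1.3, 0.1, 5.2]
gripper_width: 24.3
grasp_force: 58.7
```

```bash
python3 d.py 380.4 -268.7 180 486.3 -452 180 486.3 -452 108.5
```

```text
[ 380.4 -268.7  180. ] [   0.6    0.  -133.7]
[ 486.3 -452.   180. ] [ -62.1 -202.2 -133.5]
[ 486.3 -452.   108.5] [ -62.  -202.1  -62. ]
t 3.93 pos [ 381.2 -268.6   46.3] yaw_y 0.223 j [-0.26  0.4  -0.63  0.   -0.54 -1.08] F [-1.3  0.1  5.2] w 24.3 g 58.7
```

Emit:
apply_moves(
  rows=[
    {"hand": -1,"delta_pos": [0,0,-4],"yaw": 0},
    {"hand": -1,"delta_pos": [0,0,-15],"yaw": 0},
    {"hand": -1,"delta_pos": [0,0,-35],"yaw": 0},
    {"hand": -1,"delta_pos": [0,0,-60],"yaw": 0},
    {"hand": -1,"delta_pos": [0,-5,-90],"yaw": 0},
    {"hand": -1,"delta_pos": [-5,-20,-115],"yaw": 0},
    {"hand": -1,"delta_pos": [-13,-45,-130],"yaw": 0},
    {"hand": -1,"delta_pos": [-22,-75,-134],"yaw": 0},
    {"hand": -1,"delta_pos": [-32,-105,-134],"yaw": 0},
    {"hand": -1,"delta_pos": [-42,-135,-134],"yaw": 0},
    {"hand": -1,"delta_pos": [-51,-165,-134],"yaw": 0},
    {"hand": -1,"delta_pos": [-58,-188,-134],"yaw": 0},
  ],
)

```text
clock: 4.93
position: [479.6, -440.7, 179.0]
ee_rot: [-0.111, 0.994, -0.0, 0.0]
contact_force: [-0.2, 0.3, -0.6]
gripper_width: 24.2
grasp_force: 59.0
```

Emit:
apply_moves(
  rows=[
    {"hand": -1,"delta_pos": [-4,-14,10],"yaw": 0},
    {"hand": -1,"delta_pos": [-4,-14,20],"yaw": 0},
    {"hand": -1,"delta_pos": [-4,-14,25],"yaw": 0},
    {"hand": -1,"delta_pos": [-4,-14,25],"yaw": 0},
    {"hand": -1,"delta_pos": [-4,-14,25],"yaw": 0},
  ],
)

```text
clock: 5.35
position: [485.3, -450.8, 154.1]
ee_rot: [-0.112, 0.994, 0.0, -0.001]
contact_force: [-0.2, -0.6, -0.4]
gripper_width: 24.2
grasp_force: 59.0
```

```bash
python3 d.py 486.3 -452 108.5;  python3 - <<'E'
from fit import *
im=cam('wrist'); save(im,'w2.png',1.2)
E
```

```text
[ 486.3 -452.   108.5] [-0.8 -1.4 45.5]
t 5.35 pos [ 485.3 -450.8  154.1] yaw_y 0.223 j [-0.5   0.53 -0.03 -0.   -1.02 -0.84] F [-0.2 -0.6 -0.4] w 24.2 g 59.0
```

View pics/w2.png

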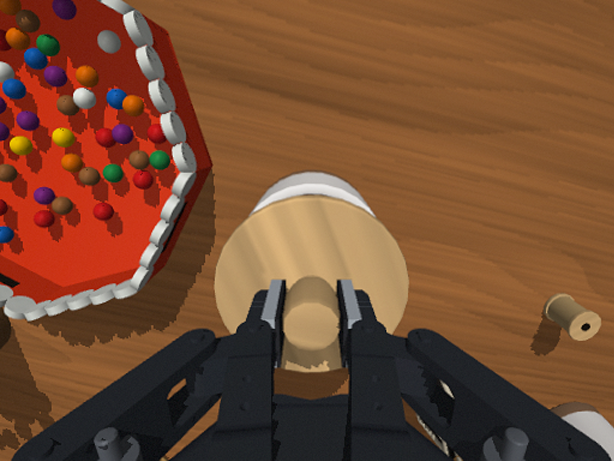

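The wrist view shows the lid held level and symmetric over the jar, whose rim shows at (312,185) above the plate. Lowering it.

Emit:
apply_moves(
  rows=[
    {"hand": -1,"delta_pos": [-1,-1,8],"yaw": 0},
    {"hand": -1,"delta_pos": [-1,-1,18],"yaw": 0},
    {"hand": -1,"delta_pos": [-1,-1,27],"yaw": 0},
    {"hand": -1,"delta_pos": [-1,-1,34],"yaw": 0},
    {"hand": -1,"delta_pos": [-1,-1,38],"yaw": 0},
    {"hand": -1,"delta_pos": [-1,-1,41],"yaw": 0},
    {"hand": -1,"delta_pos": [-1,-1,43],"yaw": 0},
    {"hand": -1,"delta_pos": [-1,-1,44.5],"yaw": 0},
    {"hand": -1,"delta_pos": [-1,-1,45.5],"yaw": 0},
    {"hand": -1,"delta_pos": [-1,-1,46],"yaw": 0},
    {"hand": -1,"delta_pos": [-1,-1,46],"yaw": 0},
  ],
)

```text
clock: 6.32
position: [487.1, -452.6, 108.5]
ee_rot: [-0.111, 0.994, -0.0, 0.0]
contact_force: [0.5, -0.4, -0.9]
gripper_width: 24.6
grasp_force: 59.0
```

Not quite touching yet, so I'll lower it another 1.5 mm before releasing.

Emit:
apply_moves(
  rows=[
    {"hand": -1,"delta_pos": [0,0,0.7],"yaw": 0},
    {"hand": -1,"delta_pos": [0,0,1.5],"yaw": 0},
    {"hand": -1,"delta_pos": [0,0,1.5],"yaw": 0},
  ],
)

```text
clock: 6.57
position: [487.2, -452.7, 108.4]
ee_rot: [-0.111, 0.994, -0.0, 0.0]
contact_force: [-1.3, 2.0, 4.9]
gripper_width: 24.1
grasp_force: 59.4
```

Emit:
apply_moves(
  rows=[
    {"hand": -0.35,"delta_pos": [0,0,0],"yaw": 0},
    {"hand": -0.3,"delta_pos": [0,0,0],"yaw": 0},
    {"hand": 0,"delta_pos": [0,0,-1],"yaw": 0},
    {"hand": 0.2,"delta_pos": [0,0,-2],"yaw": 0},
    {"hand": 0.2,"delta_pos": [0,0,-5],"yaw": 0},
    {"hand": 0.2,"delta_pos": [0,0,-20],"yaw": 0},
    {"hand": 0.2,"delta_pos": [0,0,-45],"yaw": 0},
    {"hand": 0.2,"delta_pos": [0,0,-70],"yaw": 0},
    {"hand": 0.2,"delta_pos": [0,0,-80],"yaw": 0},
    {"hand": 0.2,"delta_pos": [0,0,-80],"yaw": 0},
  ],
)

```text
clock: 7.4
position: [488.4, -453.5, 190.4]
ee_rot: [-0.111, 0.994, -0.002, 0.003]
contact_force: [-0.1, -0.3, 0.8]
gripper_width: 51.5
grasp_force: 0.0
```

```bash
python3 d.py 452.4 -106.2 110 452.4 -106.2 47;  python3 - <<'E'
from fit import *
for n in('top','scene'):
    im=cam(n)
    DEF['lj']=(False,[[(50,12),(50,78)],[(13,78),(13,108)]])
    x,e,a,*_=fit(im,'lj',(486,-452,0)); print(n,x,e,a)
im=cam('wrist'); save(im,'w3.png',1.2)
E
```

```text
[ 452.4 -106.2  110. ] [-41.4 347.1  78.8]
[ 452.4 -106.2   47. ] [-41.1 347.4 141.8]
t 7.4 pos [ 488.4 -453.5  190.4] yaw_y 0.223 j [-0.51  0.5   0.02  0.   -1.09 -0.84] F [-0.1 -0.3  0.8] w 51.5 g 0.0
top [ 485.81506348 -425.21697998] 548.9803921568628 1274.0
scene [ 486.18500545 -453.60707084] 162.76078431372545 912.0
```

View pics/w3.png

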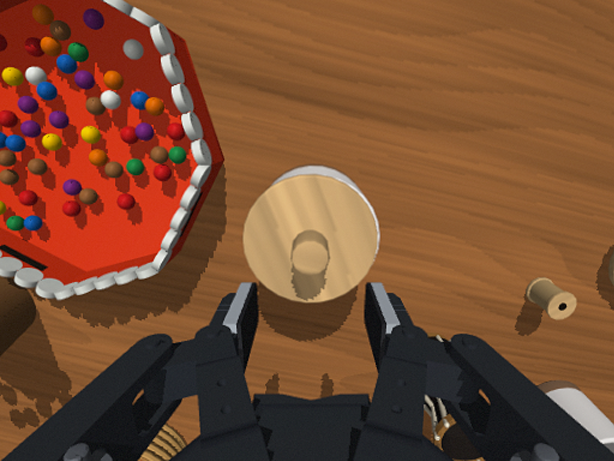

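The lid is on the jar with the knob at (311,257), and only a thin sliver of jar shows around it. I'll check it precisely later. Next is lid_medium.

Emit:
apply_moves(
  rows=[
    {"hand": 0.2,"delta_pos": [-2,12,0],"yaw": 0},
    {"hand": 0.2,"delta_pos": [-5,40,5],"yaw": 0},
    {"hand": 0.2,"delta_pos": [-9,75,15],"yaw": 0},
    {"hand": 0.2,"delta_pos": [-13,110,25],"yaw": 0},
    {"hand": 0.2,"delta_pos": [-17,145,35],"yaw": 0},
    {"hand": 0.2,"delta_pos": [-21,180,45],"yaw": 0},
    {"hand": 0.2,"delta_pos": [-25,215,55],"yaw": 0},
    {"hand": 0.2,"delta_pos": [-29,250,65],"yaw": 0},
    {"hand": 0.2,"delta_pos": [-33,285,70],"yaw": 0},
    {"hand": 0.2,"delta_pos": [-37,315,75],"yaw": 0},
    {"hand": 0.2,"delta_pos": [-40,338,79],"yaw": 0},
    {"hand": 0.2,"delta_pos": [-41,347,79],"yaw": 0},
  ],
)

```text
clock: 8.55
position: [448.0, -102.5, 106.2]
ee_rot: [-0.113, 0.994, 0.0, -0.002]
contact_force: [-0.1, -0.2, 0.2]
gripper_width: 51.4
grasp_force: 0.0
```

Emit:
apply_moves(
  rows=[
    {"hand": 0.2,"delta_pos": [0,0,2],"yaw": 0},
    {"hand": 0.2,"delta_pos": [0,0,2],"yaw": 0},
    {"hand": 0.2,"delta_pos": [0,0,2],"yaw": 0},
  ],
)

```text
clock: 8.8
position: [450.3, -105.6, 105.6]
ee_rot: [-0.111, 0.994, -0.0, -0.0]
contact_force: [-1.4, -0.1, 0.2]
gripper_width: 51.6
grasp_force: 0.0
```

```bash
python3 d.py 452.4 -106.2 47; python3 d.py 452.4 -106.2 47|tail -1;  python3 - <<'E'
from fit import *
im=cam('wrist');print(proj(im,[[452.4,-106.2,46]]))
x=nets.pinpoint('wrist','lid_medium');print(x, proj(im,[[452.4,-106.2,0]]))
DEF['lj']=(False,[[(50,12),(50,78)],[(13,78),(13,108)]])
im=cam('scene');p=(486,-452,0);c0=np.floor(proj(im,[486,-452,60])[0])
x,e,a,pix,m,s=fit(im,'lj',(486,-452,0)); print(x,e,a)
v=cv2.resize(pix,None,fx=6,fy=6,interpolation=cv2.INTER_CUBIC); cv2.imwrite('pics/s1.png',v)
E
```

```text
[ 452.4 -106.2   47. ] [-2.  -1.  58.6]
t 8.8 pos [ 450.3 -105.6  105.6] yaw_y 0.222 j [ 0.12  0.29 -0.58  0.   -0.7  -1.47] F [-1.4 -0.1  0.2] w 51.6 g 0.0
t 8.8 pos [ 450.3 -105.6  105.6] yaw_y 0.222 j [ 0.12  0.29 -0.58  0.   -0.7  -1.47] F [-1.4 -0.1  0.2] w 51.6 g 0.0
[[260.36618923 224.44324357]]
[{'location': [208.2, 257.6], 'score': 0.94}, {'location': [40.6, 278.2], 'score': 0.67}, {'location': [130.9, 451.2], 'score': 0.65}] [[260.13651993 202.69467422]]
[ 486.02901077 -453.83344078] 159.71372549019605 905.0
```

View pics/s1.png

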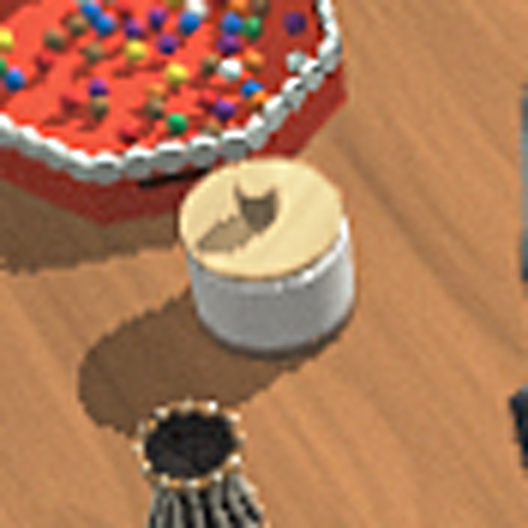

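The jar is closed, but the lid looks offset by a few mm: plate centre (261,220) against jar (273,260). I'll quantify that and check lid_medium in the wrist view.

```bash
cat > chk.py <<'E'
from fit import *
def lidfit(n,k,p,z,W=44,im=None):
    im=im or cam(n); sq,parts=DEF['lid_'+k]; DEF['lid_t']=(sq,[[(r,h+z) for r,h in q] for q in parts])
    return fit(im,'lid_t',p,W)
E
python3 - <<'E'
from chk import *
for n in('top','scene'):
    x,e,a,*_=lidfit(n,'large',(486,-452,0),62); print(n,x,e,a)
x,e,a,pix,m,s=lidfit('wrist','medium',(452,-106,0),0,W=100); print('w',x,e,a)
v=pix.copy(); v[...,2]=np.where(cv2.Canny((m*255).astype(np.uint8),50,100)>0,255,v[...,2]); v[...,1]=np.where(cv2.Canny((s*255).astype(np.uint8),50,100)>0,255,v[...,1])
cv2.imwrite('pics/w4.png',cv2.resize(v,None,fx=2.5,fy=2.5))
E
```

```text
top [ 485.13984615 -449.49610826] 155.11372549019606 972.0
scene [ 498.03694457 -420.50873157] 364.0901960784314 852.0
w [ 455.95226144 -106.64540329] 229.4313725490196 6927.0
```

View pics/w4.png

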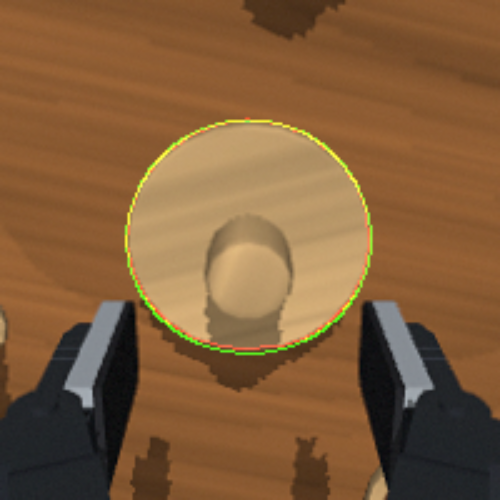

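```bash
sed -i "s/    m=m.astype(np.uint8)$/    m=m.astype(np.uint8)\n    if name=='lid_t': m\&=((Sa>55)\&(H>8)\&(H<30)).astype(np.uint8)\&(cv2.dilate(s0,np.ones((9,9)))>0)/" fit.py
python3 d.py 452.4 -106.2 47; python3 - <<'E'
from chk import *
for n in('top','scene'):
    x,e,a,*_=lidfit(n,'large',(486,-452,0),62); print(n,x,e,a)
for i in range(2):
    im=cam('wrist');x,e,a,*_=lidfit('wrist','medium',(452,-106,0),0,W=100,im=im); print('w',x,e,a,im['xyz'],im['rotation'])
for n in('top','scene'):
    x,e,a,*_=lidfit(n,'medium',(452,-106,0),0); print(n,x,e,a)
E
python3 d.py 452.4 -106.2 47
```

```text
[ 452.4 -106.2   47. ] [-1.8 -0.9 58.8]
t 9.1 pos [ 450.4 -105.7  105.8] yaw_y 0.221 j [ 0.12  0.29 -0.58  0.   -0.7  -1.47] F [ 0.  -0.3  0.4] w 51.5 g 0.0
top [ 487.43991943 -453.44439832] 32.01176470588236 812.0
scene [ 485.95904005 -456.33484152] 26.12941176470588 453.0
w [ 455.73798356 -106.64490038] 225.82745098039214 6932.0 [ 375.17405842 -124.34075741  223.554118  ] [0.61733136 0.77142732 0.1203191  0.09656705]
w [ 455.86934206 -106.60684508] 232.52549019607844 6924.0 [ 375.17682448 -124.25320029  223.55652369] [0.61724531 0.77149732 0.12032604 0.09654922]
top [ 438.67923951 -108.055655  ] 336.5254901960784 133.0
scene [ 452.26833355 -107.08532119] 32.88235294117647 388.0
[ 452.4 -106.2   47. ] [-1.7 -1.5 58.8]
t 9.4 pos [ 450.4 -105.1  105.8] yaw_y 0.223 j [ 0.12  0.29 -0.58 -0.   -0.7  -1.47] F [-0.1 -0.8  0.2] w 51.2 g 0.0
```

lid_large sits about 3 mm off-axis in y, which is well within tolerance. The top camera's y matches the robot best, so I'll use that. For lid_medium I'll aim x at 454, a compromise between the wrist and overhead fits.

Emit:
apply_moves(
  rows=[
    {"hand": 0.2,"delta_pos": [-2,-1,5],"yaw": 0},
    {"hand": 0.2,"delta_pos": [-3.5,-1,17],"yaw": 0},
    {"hand": 0.2,"delta_pos": [-3.5,-1,32],"yaw": 0},
    {"hand": 0.2,"delta_pos": [-3.5,-1,45],"yaw": 0},
    {"hand": 0.2,"delta_pos": [-3.5,-1,53],"yaw": 0},
    {"hand": 0.2,"delta_pos": [-3.5,-1,58],"yaw": 0},
    {"hand": 0,"delta_pos": [-3.5,-1,58],"yaw": 0},
    {"hand": -0.2,"delta_pos": [-3.5,-1,58],"yaw": 0},
    {"hand": -0.4,"delta_pos": [-3.5,-1,58],"yaw": 0},
    {"hand": -1,"delta_pos": [-3.5,-1,58],"yaw": 0},
    {"hand": -1,"delta_pos": [-3.5,-1,58],"yaw": 0},
    {"hand": -1,"delta_pos": [-3.5,-1,58],"yaw": 0},
  ],
)

```text
clock: 10.4
position: [454.6, -105.2, 48.6]
ee_rot: [-0.111, 0.994, -0.0, 0.001]
contact_force: [-0.8, 0.4, 4.2]
gripper_width: 24.2
grasp_force: 58.9
```

```bash
python3 d.py 454 -106 190 656.2 -112.5 190; python3 - <<'E'
from chk import *
x,e,a,*_=lidfit('wrist','medium',(454,-106,0),0,W=100); print('w',x,e,a)
E
```

```text
[ 454. -106.  190.] [   0.5   -0.7 -141.4]
[ 656.2 -112.5  190. ] [-195.2  -51.8 -141.1]
t 10.4 pos [ 454.6 -105.2   48.6] yaw_y 0.223 j [ 0.12  0.4  -0.63  0.   -0.54 -1.47] F [-0.8  0.4  4.2] w 24.2 g 58.9
w [ 456.34472657 -106.81352333] 2982.1176470588234 9317.0
```

Emit:
apply_moves(
  rows=[
    {"hand": -1,"delta_pos": [0,0,-5],"yaw": 0},
    {"hand": -1,"delta_pos": [0,0,-18],"yaw": 0},
    {"hand": -1,"delta_pos": [0,0,-40],"yaw": 0},
    {"hand": -1,"delta_pos": [-3,-1,-70],"yaw": 0},
    {"hand": -1,"delta_pos": [-15,-4,-100],"yaw": 0},
    {"hand": -1,"delta_pos": [-40,-11,-125],"yaw": 0},
    {"hand": -1,"delta_pos": [-70,-19,-138],"yaw": 0},
    {"hand": -1,"delta_pos": [-100,-27,-141],"yaw": 0},
    {"hand": -1,"delta_pos": [-130,-35,-141],"yaw": 0},
    {"hand": -1,"delta_pos": [-160,-43,-141],"yaw": 0},
    {"hand": -1,"delta_pos": [-185,-49,-141],"yaw": 0},
    {"hand": -1,"delta_pos": [-195,-52,-141],"yaw": 0},
  ],
)

```text
clock: 11.45
position: [658.2, -112.9, 187.8]
ee_rot: [-0.111, 0.994, -0.0, 0.0]
contact_force: [0.6, -0.1, -1.2]
gripper_width: 24.0
grasp_force: 58.9
```

Emit:
apply_moves(
  rows=[
    {"hand": -1,"delta_pos": [0,0,10],"yaw": 0},
    {"hand": -1,"delta_pos": [0,0,20],"yaw": 0},
    {"hand": -1,"delta_pos": [0,0,25],"yaw": 0},
    {"hand": -1,"delta_pos": [0,0,25],"yaw": 0},
    {"hand": -1,"delta_pos": [0,0,25],"yaw": 0},
  ],
)

```text
clock: 11.87
position: [654.5, -112.9, 163.4]
ee_rot: [-0.111, 0.994, 0.0, -0.001]
contact_force: [0.3, 0.1, -0.8]
gripper_width: 23.7
grasp_force: 58.9
```

```bash
python3 d.py 656.2 -112.5 125.5; python3 - <<'E'
from chk import *
z=read_state()['position'][2]-48.5
for n in('top','scene'):
    im=cam(n)
    for zz in (z,):
        x,e,a,pix,m,s=lidfit(n,'medium',(656,-112,0),zz,im=im); print(n,x,e,a)
    save(im,n+'h.png')
im=cam('wrist'); save(im,'w5.png',1.2)
E
```

```text
[ 656.2 -112.5  125.5] [-1.8  0.  37.9]
t 11.87 pos [ 654.5 -112.9  163.4] yaw_y 0.223 j [ 0.07  0.52 -0.01  0.   -1.04 -1.42] F [ 0.3  0.1 -0.8] w 23.7 g 58.9
top [ 649.08559418 -114.28767395] 279.8549019607843 243.0
scene [ 653.03393282 -114.87297967] 173.8549019607843 340.0
```

View pics/w5.png

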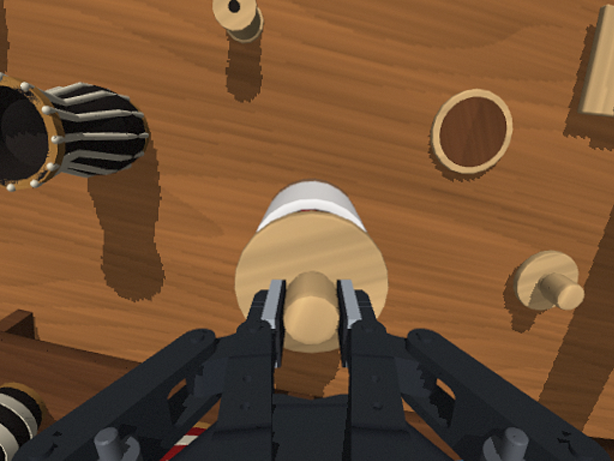

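The held lid's plate is centred at (311,265), with the jar visible above it. The overhead fits are occluded by the gripper, so I'll measure lid against jar inside the wrist image using only the unoccluded rows.

```bash
cat > rel.py <<'E'
from fit import *
def rel(k,p,zl,rowmax=228,yaw0=0.,yawj=0.):
    """held lid and jar beneath, in one wrist picture -> jar minus lid (x,y) per common camera frame"""
    im=cam('wrist'); hsv=cv2.cvtColor(im['pixels'],cv2.COLOR_RGB2HSV).astype(int); H,Sa,V=[hsv[...,i] for i in range(3)]
    sq,parts=DEF['lid_'+k]; DEF['t']=(sq,[[(r,z+zl) for r,z in parts[0]]])
    W=192; c0=np.array([256.,192.])
    full=lambda nm,q: np.pad(sil(im,nm,q,c0,W),((0,0),(64,64)))
    ok=np.zeros((384,512)); ok[:rowmax]=1
    def opt(f,x0):
        n=len(x0); st=np.array([8,8,.15])[:n]
        return min((minimize(f,x0,method='Nelder-Mead',options=dict(initial_simplex=np.vstack([x0]+[x0+s*st*np.eye(n)[i] for i in range(n)]),xatol=.05,fatol=.05)) for s in(1,-1)),key=lambda r:r.fun)
    e=lambda q,y:[q[0],q[1],q[2] if len(q)>2 else y]
    l0=full('t',[*p,yaw0]); near=cv2.dilate(l0,np.ones((41,41)))>0
    pale=((Sa<140)&(Sa>55)&(V>90)&near).astype(np.uint8)
    c,_=cv2.findContours(pale,cv2.RETR_EXTERNAL,cv2.CHAIN_APPROX_NONE); pale[:]=0; cv2.drawContours(pale,[max(c,key=cv2.contourArea)],-1,1,-1)
    L=opt(lambda q:(ok*np.abs(full('t',e(q,yaw0))-pale)).sum(),np.array([*p,yaw0][:3 if sq else 2]))
    lm=full('t',e(L.x,yaw0))
    j0=full('jar_'+k,[*p,yawj]); nearj=cv2.dilate(j0,np.ones((31,31)))>0
    wh=((Sa<55)&(V>90)&nearj&(lm<.5)).astype(np.uint8)
    n,l,st,_=cv2.connectedComponentsWithStats((wh*(ok>0)).astype(np.uint8)); wh=(l==1+np.argmax(st[1:,4]))
    J=opt(lambda q:(ok*np.abs(full('jar_'+k,e(q,yawj))*(1-lm)-wh)).sum(),np.array([*p,yawj][:3 if sq else 2]))
    print('lid',np.round(L.x,2),round(L.fun),pale.sum(),'jar',np.round(J.x,2),round(J.fun),wh.sum(),'jar-lid',np.round(J.x-L.x,2))
    v=im['pixels'][:,:,::-1].copy(); 
    for mm,ch in((lm,1),(full('jar_'+k,e(J.x,yawj)),2)): v[...,ch]=np.where(cv2.Canny((mm*255).astype(np.uint8),50,100)>0,255,v[...,ch])
    cv2.imwrite('pics/rel_%s.png'%k,cv2.resize(v,None,fx=1.2,fy=1.2))
E
python3 - <<'E'
from rel import *
z=read_state()['position'][2]-48.5
rel('medium',(654.5,-112.9),z)
E
```

```text
lid [ 657.53 -114.43] 75 9407 jar [ 659.68 -114.06] 89 1679 jar-lid [2.15 0.37]
```

View pics/rel_medium.png

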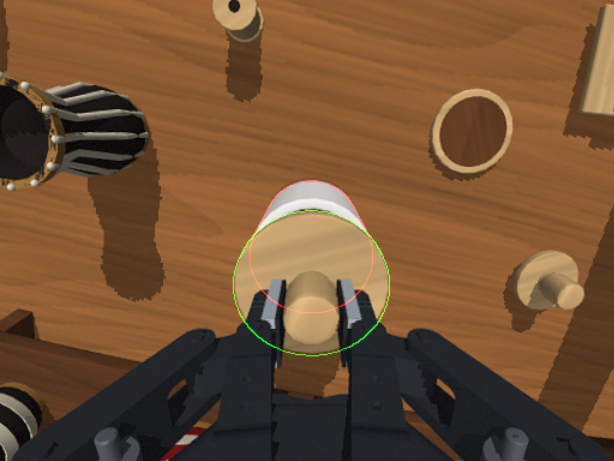

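Overlay fits well: the jar is 2 mm further in +x than the lid. I'll correct and lower.

Emit:
apply_moves(
  rows=[
    {"hand": -1,"delta_pos": [-2,0,6],"yaw": 0},
    {"hand": -1,"delta_pos": [-2,0,15],"yaw": 0},
    {"hand": -1,"delta_pos": [-2,0,23],"yaw": 0},
    {"hand": -1,"delta_pos": [-2,0,29],"yaw": 0},
    {"hand": -1,"delta_pos": [-2,0,33],"yaw": 0},
    {"hand": -1,"delta_pos": [-2,0,35],"yaw": 0},
    {"hand": -1,"delta_pos": [-2,0,36.5],"yaw": 0},
    {"hand": -1,"delta_pos": [-2,0,37.5],"yaw": 0},
    {"hand": -1,"delta_pos": [-2,0,38.3],"yaw": 0},
    {"hand": -1,"delta_pos": [-2,0,39],"yaw": 0},
    {"hand": -1,"delta_pos": [-2,0,39],"yaw": 0},
  ],
)

```text
clock: 12.98
position: [657.8, -112.5, 125.7]
ee_rot: [-0.111, 0.994, -0.0, 0.0]
contact_force: [-1.1, -0.3, 2.2]
gripper_width: 23.9
grasp_force: 59.0
```

Emit:
apply_moves(
  rows=[
    {"hand": -0.35,"delta_pos": [0,0,0],"yaw": 0},
    {"hand": -0.3,"delta_pos": [0,0,0],"yaw": 0},
    {"hand": 0,"delta_pos": [0,0,-1],"yaw": 0},
    {"hand": 0.2,"delta_pos": [0,0,-2],"yaw": 0},
    {"hand": 0.2,"delta_pos": [0,0,-5],"yaw": 0},
    {"hand": 0.2,"delta_pos": [0,0,-20],"yaw": 0},
    {"hand": 0.2,"delta_pos": [0,0,-45],"yaw": 0},
    {"hand": 0.2,"delta_pos": [0,0,-65],"yaw": 0},
    {"hand": 0.2,"delta_pos": [-3,12,-70],"yaw": 0},
    {"hand": 0.2,"delta_pos": [-10,40,-70],"yaw": 0},
    {"hand": 0.2,"delta_pos": [-18,75,-65],"yaw": 0},
    {"hand": 0.2,"delta_pos": [-26,110,-50],"yaw": 0},
  ],
)

```text
clock: 13.98
position: [659.8, 1.8, 177.2]
ee_rot: [-0.111, 0.994, 0.0, 0.003]
contact_force: [1.2, 0.5, 0.4]
gripper_width: 51.4
grasp_force: 0.0
```

Emit:
apply_moves(
  rows=[
    {"hand": 0.2,"delta_pos": [-8,35,10],"yaw": 0},
    {"hand": 0.2,"delta_pos": [-16,70,20],"yaw": 0},
    {"hand": 0.2,"delta_pos": [-22,95,28],"yaw": 0},
    {"hand": 0.2,"delta_pos": [-25,110,34],"yaw": 0},
    {"hand": 0.2,"delta_pos": [-25,110,35],"yaw": 0},
    {"hand": 0.2,"delta_pos": [-25,110,35],"yaw": 0},
    {"hand": 0.2,"delta_pos": [-25,110,35],"yaw": 0},
  ],
)

```text
clock: 14.57
position: [658.8, 112.6, 139.9]
ee_rot: [-0.111, 0.994, -0.0, -0.0]
contact_force: [-0.7, -0.9, 0.1]
gripper_width: 51.7
grasp_force: 0.0
```

```bash
python3 d.py 659.1 113 48; python3 - <<'E'
from chk import *
x,e,a,*_=lidfit('wrist','small',(659,112.5,0),0,W=100); print('w',x,e,a)
for n in('top','scene'):
    x,e,a,*_=lidfit(n,'medium',(656,-113,0),77); print(n,x,e,a)
E
```

```text
[659.1 113.   48. ] [-0.4  0.3 91.9]
t 14.57 pos [658.8 112.6 139.9] yaw_y 0.222 j [ 0.41  0.55 -0.03  0.   -1.   -1.76] F [-0.7 -0.9  0.1] w 51.7 g 0.0
w [662.06454114 111.83494405] 127.49803921568628 3043.0
top [ 656.54513609 -113.37458873] 22.427450980392155 493.0
scene [ 656.49938327 -114.78966492] 41.92941176470588 467.0
```

lid_medium is within 1 mm of its jar. The wrist view shows a constant bias of about +3 mm in x, so the overhead x is right. Grasping lid_small.

Emit:
apply_moves(
  rows=[
    {"hand": 0.2,"delta_pos": [0,0,10],"yaw": 0},
    {"hand": 0.2,"delta_pos": [0,0,30],"yaw": 0},
    {"hand": 0.2,"delta_pos": [0,0,55],"yaw": 0},
    {"hand": 0.2,"delta_pos": [0,0,75],"yaw": 0},
    {"hand": 0.2,"delta_pos": [0,0,86],"yaw": 0},
    {"hand": 0.2,"delta_pos": [0,0,92],"yaw": 0},
    {"hand": 0,"delta_pos": [0,0,92],"yaw": 0},
    {"hand": -0.2,"delta_pos": [0,0,92],"yaw": 0},
    {"hand": -0.4,"delta_pos": [0,0,92],"yaw": 0},
    {"hand": -1,"delta_pos": [0,0,92],"yaw": 0},
    {"hand": -1,"delta_pos": [0,0,92],"yaw": 0},
    {"hand": -1,"delta_pos": [0,0,92],"yaw": 0},
  ],
)

```text
clock: 15.72
position: [659.7, 113.7, 49.5]
ee_rot: [-0.111, 0.994, 0.0, 0.002]
contact_force: [-0.0, -1.1, 3.8]
gripper_width: 24.2
grasp_force: 59.1
```

```bash
python3 d.py 659 113 140 610.4 288.7 140
```

```text
[659. 113. 140.] [  0.6  -0.5 -90.5]
[610.4 288.7 140. ] [  9.1 181.6 -90.5]
t 15.72 pos [659.7 113.7  49.5] yaw_y 0.223 j [ 0.41  0.65 -0.1   0.   -0.81 -1.76] F [-0.  -1.1  3.8] w 24.2 g 59.1
```

Emit:
apply_moves(
  rows=[
    {"hand": -1,"delta_pos": [0,0,-5],"yaw": 0},
    {"hand": -1,"delta_pos": [0,0,-18],"yaw": 0},
    {"hand": -1,"delta_pos": [0,0,-40],"yaw": 0},
    {"hand": -1,"delta_pos": [0,3,-65],"yaw": 0},
    {"hand": -1,"delta_pos": [1,15,-83],"yaw": 0},
    {"hand": -1,"delta_pos": [2,40,-90],"yaw": 0},
    {"hand": -1,"delta_pos": [3.5,70,-90],"yaw": 0},
    {"hand": -1,"delta_pos": [5,100,-90],"yaw": 0},
    {"hand": -1,"delta_pos": [6.5,130,-90],"yaw": 0},
    {"hand": -1,"delta_pos": [8,158,-90],"yaw": 0},
    {"hand": -1,"delta_pos": [9,175,-90],"yaw": 0},
    {"hand": -1,"delta_pos": [9,181,-90],"yaw": 0},
  ],
)

```text
clock: 16.72
position: [609.2, 290.4, 138.5]
ee_rot: [-0.113, 0.994, 0.0, 0.0]
contact_force: [-0.0, 0.9, -0.3]
gripper_width: 24.3
grasp_force: 58.9
```

Emit:
apply_moves(
  rows=[
    {"hand": -1,"delta_pos": [0,0,0],"yaw": 0},
    {"hand": -1,"delta_pos": [0,0,0],"yaw": 0},
    {"hand": -1,"delta_pos": [0,0,0],"yaw": 0},
  ],
)

```text
clock: 16.97
position: [610.3, 286.5, 137.8]
ee_rot: [-0.11, 0.994, -0.0, -0.0]
contact_force: [0.7, -0.0, -1.0]
gripper_width: 24.5
grasp_force: 58.9
```

```bash
python3 d.py 610.4 288.7 101.3; python3 - <<'E'
from rel import *
s=read_state()['position']
rel('small',(s[0]+3,s[1]-1),s[2]-49.3)
E
```

```text
[610.4 288.7 101.3] [-0.6  2.1 36.5]
t 16.97 pos [610.3 286.5 137.8] yaw_y 0.221 j [ 0.68  0.56 -0.01  0.   -1.   -2.03] F [ 0.7 -0.  -1. ] w 24.5 g 58.9
lid [614.8  285.14] 109 4791 jar [614.42 287.21] 378 1437 jar-lid [-0.38  2.07]
```

Both measures agree: shift +2 mm in y, then lower.

Emit:
apply_moves(
  rows=[
    {"hand": -1,"delta_pos": [-0.3,2,6],"yaw": 0},
    {"hand": -1,"delta_pos": [-0.3,2,15],"yaw": 0},
    {"hand": -1,"delta_pos": [-0.3,2,23],"yaw": 0},
    {"hand": -1,"delta_pos": [-0.3,2,29],"yaw": 0},
    {"hand": -1,"delta_pos": [-0.3,2,32],"yaw": 0},
    {"hand": -1,"delta_pos": [-0.3,2,34],"yaw": 0},
    {"hand": -1,"delta_pos": [-0.3,2,35.5],"yaw": 0},
    {"hand": -1,"delta_pos": [-0.3,2,36.5],"yaw": 0},
    {"hand": -1,"delta_pos": [-0.3,2,37.3],"yaw": 0},
    {"hand": -1,"delta_pos": [-0.3,2,38],"yaw": 0},
    {"hand": -1,"delta_pos": [-0.3,2,38],"yaw": 0},
  ],
)

```text
clock: 17.93
position: [610.1, 290.0, 101.5]
ee_rot: [-0.111, 0.994, 0.0, 0.001]
contact_force: [-1.5, -1.1, 5.3]
gripper_width: 24.0
grasp_force: 59.3
```

Emit:
apply_moves(
  rows=[
    {"hand": -0.35,"delta_pos": [0,0,0],"yaw": 0},
    {"hand": -0.3,"delta_pos": [0,0,0],"yaw": 0},
    {"hand": 0,"delta_pos": [0,0,-1],"yaw": 0},
    {"hand": 0.2,"delta_pos": [0,0,-2],"yaw": 0},
    {"hand": 0.2,"delta_pos": [0,0,-5],"yaw": 0},
    {"hand": 0.2,"delta_pos": [0,0,-20],"yaw": 0},
    {"hand": 0.2,"delta_pos": [0,0,-45],"yaw": 0},
    {"hand": 0.2,"delta_pos": [5,-4,-65],"yaw": 0.02},
    {"hand": 0.2,"delta_pos": [20,-16,-70],"yaw": 0.05},
    {"hand": 0.2,"delta_pos": [45,-36,-70],"yaw": 0.05},
    {"hand": 0.2,"delta_pos": [70,-56,-70],"yaw": 0.05},
    {"hand": 0.2,"delta_pos": [95,-76,-65],"yaw": 0.05},
  ],
)

```text
clock: 18.93
position: [533.7, 194.3, 166.0]
ee_rot: [-0.087, 0.996, 0.001, 0.001]
contact_force: [0.3, 0.0, 0.2]
gripper_width: 51.5
grasp_force: 0.0
```

```bash
python3 d.py 468.5 110.2 130
```

```text
[468.5 110.2 130. ] [ 78.8 -71.6  35.7]
t 18.93 pos [533.7 194.3 166. ] yaw_y 0.173 j [ 0.63  0.37 -0.26  0.   -0.94 -2.03] F [0.3 0.  0.2] w 51.5 g 0.0
```

Emit:
apply_moves(
  rows=[
    {"hand": 0.2,"delta_pos": [25,-22,10],"yaw": 0},
    {"hand": 0.2,"delta_pos": [48,-43,20],"yaw": 0},
    {"hand": 0.2,"delta_pos": [66,-60,29],"yaw": 0},
    {"hand": 0.2,"delta_pos": [76,-69,34],"yaw": 0},
    {"hand": 0.2,"delta_pos": [79,-71,36],"yaw": 0},
    {"hand": 0.2,"delta_pos": [79,-71,36],"yaw": 0},
    {"hand": 0.2,"delta_pos": [79,-71,36],"yaw": 0},
  ],
)

```text
clock: 19.52
position: [469.6, 112.1, 129.5]
ee_rot: [-0.087, 0.996, 0.0, 0.001]
contact_force: [0.4, 0.8, 0.5]
gripper_width: 50.8
grasp_force: 0.0
```

```bash
python3 d.py 468.5 110.2 48; python3 - <<'E'
from chk import *
x,e,a,*_=lidfit('wrist','square',(468.5,110,0.17),0,W=100); print('w',x,e,a)
for n in('top','scene'):
    x,e,a,*_=lidfit(n,'small',(611,289,0),52); print(n,x,e,a)
E
```

```text
[468.5 110.2  48. ] [ 1.5 -1.7 81.5]
t 19.52 pos [469.6 112.1 129.5] yaw_y 0.173 j [ 0.57  0.29 -0.51  0.   -0.78 -1.97] F [0.4 0.8 0.5] w 50.8 g 0.0
w [4.71367780e+02 1.08578669e+02 1.65976334e-01] 178.95294117647057 7527.0
top [610.37846914 291.36569114] 26.133333333333333 282.0
scene [607.39685454 287.99075844] 27.580392156862743 365.0
```

lid_small is seated, about 2 mm off. Now grasp lid_square.

Emit:
apply_moves(
  rows=[
    {"hand": 0.2,"delta_pos": [1,-1.5,10],"yaw": 0},
    {"hand": 0.2,"delta_pos": [1.5,-2,30],"yaw": 0},
    {"hand": 0.2,"delta_pos": [1.5,-2,50],"yaw": 0},
    {"hand": 0.2,"delta_pos": [1.5,-2,67],"yaw": 0},
    {"hand": 0.2,"delta_pos": [1.5,-2,77],"yaw": 0},
    {"hand": 0.2,"delta_pos": [1.5,-2,81],"yaw": 0},
    {"hand": 0,"delta_pos": [1.5,-2,81],"yaw": 0},
    {"hand": -0.2,"delta_pos": [1.5,-2,81],"yaw": 0},
    {"hand": -0.4,"delta_pos": [1.5,-2,81],"yaw": 0},
    {"hand": -1,"delta_pos": [1.5,-2,81],"yaw": 0},
    {"hand": -1,"delta_pos": [1.5,-2,81],"yaw": 0},
    {"hand": -1,"delta_pos": [1.5,-2,81],"yaw": 0},
  ],
)

```text
clock: 20.67
position: [467.9, 109.6, 48.8]
ee_rot: [-0.086, 0.996, 0.001, 0.001]
contact_force: [-1.1, 0.9, 5.5]
gripper_width: 24.8
grasp_force: 60.1
```

```bash
python3 d.py 468.5 110.2 170 514 439.5 170
```

```text
[468.5 110.2 170. ] [  -0.9    0.6 -121.2]
[514.  439.5 170. ] [-102.5  317.1 -120.7]
t 20.67 pos [467.9 109.6  48.8] yaw_y 0.173 j [ 0.57  0.41 -0.59  0.   -0.56 -1.97] F [-1.1  0.9  5.5] w 24.8 g 60.1
```

Emit:
apply_moves(
  rows=[
    {"hand": -1,"delta_pos": [0,0,-5],"yaw": 0},
    {"hand": -1,"delta_pos": [0,0,-18],"yaw": 0},
    {"hand": -1,"delta_pos": [0,0,-42],"yaw": 0},
    {"hand": -1,"delta_pos": [-2,5,-72],"yaw": -0.05},
    {"hand": -1,"delta_pos": [-8,25,-100],"yaw": -0.12},
    {"hand": -1,"delta_pos": [-18,55,-116],"yaw": -0.2},
    {"hand": -1,"delta_pos": [-29,90,-121],"yaw": -0.3},
    {"hand": -1,"delta_pos": [-40,125,-121],"yaw": -0.4},
    {"hand": -1,"delta_pos": [-52,160,-121],"yaw": -0.5},
    {"hand": -1,"delta_pos": [-63,195,-121],"yaw": -0.6},
    {"hand": -1,"delta_pos": [-74,230,-121],"yaw": -0.67},
    {"hand": -1,"delta_pos": [-84,260,-121],"yaw": -0.73},
  ],
)

```text
clock: 21.67
position: [504.9, 381.5, 168.7]
ee_rot: [-0.438, 0.899, -0.0, -0.0]
contact_force: [0.5, 0.2, -0.8]
gripper_width: 24.9
grasp_force: 59.4
```

```bash
python3 d.py 514 439.5 160
```

```text
[514.  439.5 160. ] [-51.2  28.6   8.7]
t 21.67 pos [504.9 381.5 168.7] yaw_y 0.907 j [ 0.9   0.47 -0.09 -0.   -1.01 -1.57] F [ 0.5  0.2 -0.8] w 24.9 g 59.4
```

Emit:
apply_moves(
  rows=[
    {"hand": -1,"delta_pos": [-18,10,2],"yaw": 0},
    {"hand": -1,"delta_pos": [-34,19,5],"yaw": 0},
    {"hand": -1,"delta_pos": [-45,25,8],"yaw": 0},
    {"hand": -1,"delta_pos": [-51,28,9],"yaw": 0},
    {"hand": -1,"delta_pos": [-51,28,9],"yaw": 0},
    {"hand": -1,"delta_pos": [-51,28,9],"yaw": 0},
    {"hand": -1,"delta_pos": [-51,28,9],"yaw": 0},
  ],
)

```text
clock: 22.25
position: [514.8, 435.9, 160.0]
ee_rot: [-0.436, 0.9, -0.0, -0.0]
contact_force: [0.5, 0.3, -0.5]
gripper_width: 24.7
grasp_force: 59.4
```

```bash
python3 d.py 514 439.5 115.8; python3 - <<'E'
from rel import *
s=read_state()['position']
rel('square',(s[0]+3,s[1]+1),s[2]-48.7,yaw0=.9,yawj=.9)
E
```

```text
[514.  439.5 115.8] [-2.3  2.9 44.2]
t 22.25 pos [514.8 435.9 160. ] yaw_y 0.902 j [ 0.94  0.54  0.01 -0.   -1.04 -1.61] F [ 0.5  0.3 -0.5] w 24.7 g 59.4
lid [517.69 436.49   0.9 ] 74 11495 jar [516.95 438.57   0.92] 407 2236 jar-lid [-0.74  2.08  0.02]
```

View pics/rel_square.png

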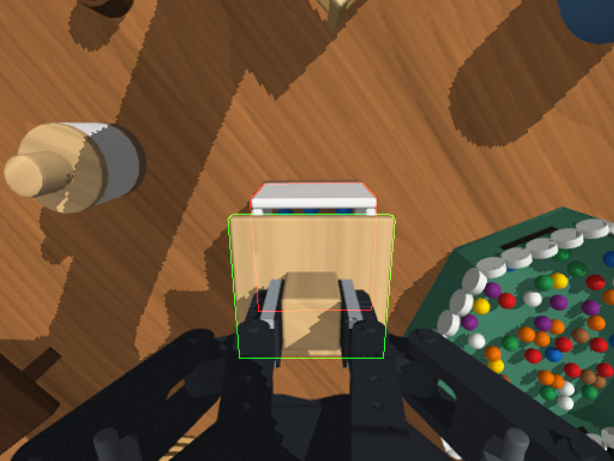

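The overlay fits: lid and jar yaws match to 0.02 rad, and the jar is about (-0.8, +2.7) mm away from the lid. Correcting and lowering.

Emit:
apply_moves(
  rows=[
    {"hand": -1,"delta_pos": [-1.6,2.3,7],"yaw": -0.01},
    {"hand": -1,"delta_pos": [-1.6,2.3,17],"yaw": -0.01},
    {"hand": -1,"delta_pos": [-1.6,2.3,26],"yaw": -0.01},
    {"hand": -1,"delta_pos": [-1.6,2.3,33],"yaw": -0.01},
    {"hand": -1,"delta_pos": [-1.6,2.3,38],"yaw": -0.01},
    {"hand": -1,"delta_pos": [-1.6,2.3,41],"yaw": -0.01},
    {"hand": -1,"delta_pos": [-1.6,2.3,43],"yaw": -0.01},
    {"hand": -1,"delta_pos": [-1.6,2.3,44],"yaw": -0.01},
    {"hand": -1,"delta_pos": [-1.6,2.3,45],"yaw": -0.01},
    {"hand": -1,"delta_pos": [-1.6,2.3,45.7],"yaw": -0.01},
    {"hand": -1,"delta_pos": [-1.6,2.3,45.7],"yaw": -0.01},
  ],
)

```text
clock: 23.22
position: [514.2, 439.7, 115.9]
ee_rot: [-0.441, 0.898, 0.0, 0.0]
contact_force: [-2.1, -1.9, 5.5]
gripper_width: 25.0
grasp_force: 60.2
```

Contact at the expected height. Release and back off.

Emit:
apply_moves(
  rows=[
    {"hand": -0.35,"delta_pos": [0,0,0],"yaw": 0},
    {"hand": -0.3,"delta_pos": [0,0,0],"yaw": 0},
    {"hand": 0,"delta_pos": [0,0,-1],"yaw": 0},
    {"hand": 0.2,"delta_pos": [0,0,-2],"yaw": 0},
    {"hand": 0.2,"delta_pos": [0,0,-5],"yaw": 0},
    {"hand": 0.2,"delta_pos": [0,0,-20],"yaw": 0},
    {"hand": 0.2,"delta_pos": [0,0,-45],"yaw": 0},
    {"hand": 0.2,"delta_pos": [0,0,-75],"yaw": 0},
    {"hand": 0.2,"delta_pos": [0,0,-100],"yaw": 0},
    {"hand": 0.2,"delta_pos": [20,-40,-110],"yaw": 0},
    {"hand": 0.2,"delta_pos": [40,-75,-110],"yaw": 0},
    {"hand": 0.2,"delta_pos": [60,-100,-110],"yaw": 0},
  ],
)

```text
clock: 24.22
position: [557.7, 330.2, 225.7]
ee_rot: [-0.441, 0.897, 0.0, 0.002]
contact_force: [0.5, 0.1, -0.6]
gripper_width: 51.2
grasp_force: 0.0
```

Emit:
apply_moves(
  rows=[
    {"hand": 0.2,"delta_pos": [30,0,0],"yaw": 0},
    {"hand": 0.2,"delta_pos": [60,0,0],"yaw": 0},
    {"hand": 0.2,"delta_pos": [90,0,0],"yaw": 0},
    {"hand": 0.2,"delta_pos": [110,0,0],"yaw": 0},
    {"hand": 0.2,"delta_pos": [120,0,0],"yaw": 0},
    {"hand": 0.2,"delta_pos": [120,0,0],"yaw": 0},
    {"hand": 0.2,"delta_pos": [120,0,0],"yaw": 0},
  ],
)

```text
clock: 24.8
position: [483.8, 236.7, 224.8]
ee_rot: [-0.441, 0.898, 0.0, 0.001]
contact_force: [0.2, -0.6, 0.3]
gripper_width: 51.3
grasp_force: 0.0
```

```bash
python3 d.py; python3 - <<'E'
from chk import *
C=dict(large=((486,-453,0),62,(486.3,-451.9)),medium=((656,-113,0),77,(656.2,-113.4)),small=((610,289,0),52,(610.4,288)),square=((514,439,.9),67,(513.9,438.9)))
for n in('top','scene'):
    im=cam(n); t=[]
    for k,(p,z,j) in C.items():
        x,e,a,pix,*_=lidfit(n,k,p,z,im=im); print(n,k,np.round(x,2),round(e),a,'jar0',j); t.append(cv2.resize(pix[10:-10,10:-10],None,fx=4,fy=4,interpolation=cv2.INTER_CUBIC))
    if n=='scene': cv2.imwrite('pics/end.png',cv2.resize(np.vstack([np.hstack(t[:2]),np.hstack(t[2:])]),(600,600)))
E
```

```text
t 24.8 pos [483.8 236.7 224.8] yaw_y 0.913 j [ 0.76  0.26 -0.25  0.   -1.05 -1.41] F [ 0.2 -0.6  0.3] w 51.3 g 0.0
top large [ 487.47 -453.34] 33 813.0 jar0 (486.3, -451.9)
top medium [ 656.81 -113.37] 22 494.0 jar0 (656.2, -113.4)
top small [614.57 287.51] 136 144.0 jar0 (610.4, 288)
top square [528.3  444.48   1.13] 502 151.0 jar0 (513.9, 438.9)
scene large [ 486.07 -456.37] 27 452.0 jar0 (486.3, -451.9)
scene medium [ 655.73 -114.59] 36 457.0 jar0 (656.2, -113.4)
scene small [607.55 288.3 ] 31 367.0 jar0 (610.4, 288)
scene square [512.77 440.03   0.9 ] 34 864.0 jar0 (513.9, 438.9)
```

View pics/end.png

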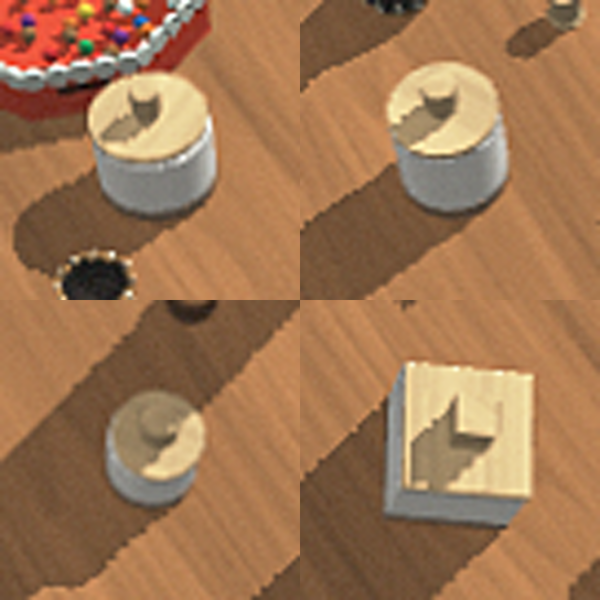

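All four jars are closed flat, with lid offsets of at most about 3 mm against their jars in the same camera. The arm is clear, so I'm handing in.

```bash
python3 -c "
from bench import workorder; print(workorder.job_done())"
```

```text
the job is handed in; nothing more can be done
None
```

All four lids are on their own jars, seated within about 3 mm of centre by the camera fits, with nothing else touched, and the job was handed in at about 25 s; the hand-in call returned no verdict.

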